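# Hang the lift-off door on the battery bay and push it shut

## Task

One of the grey cabinet's two bays holds the battery pack: hang the loose plywood door on that bay, by lowering both of its sockets gently onto that bay's two upright pintles while the door stands swung open. Then let go and push the door shut, so that its free end is under the keeper plate and it rests against the middle post. Leave the battery pack, the mug and the other things where they are.

Things in the scene. Friction and masses are not known exactly. Their poses are not given: they have to be found in the camera images.
- cabinet: Grey plastic two-bay cabinet, fixed, 140 deep (x) x 340 wide (y) mm, open on top and in front; its front faces its own -x (to the robot). Origin: centre of its underside. Bay floors 8 mm up; side walls 115 mm high at y = +-165, back wall and divider 68 mm high. Left bay = +y half, right bay = -y half; each has its two pintles at its outer front edge, the upper 75 mm straight above the lower
- post (a point): Middle front post, 30 mm wide, the doorstop of both bays; its front face is at cabinet x -80 mm. Point: on that face, 80 mm above the table, y 0
- keeper (a point): Steel keeper plate on top of the middle post, 60 wide (y) x 40 (x, from -103 to -63 mm in the cabinet frame) x 8 mm. Point: centre of its underside, 134 mm above the table. The shut door's free end lies under it with 6 mm to spare, so the door cannot be lowered on or lifted off when shut, only when swung open
- pintle_left_low (a point): Lower pintle of the left (+y) bay: upright pin 10 mm thick, 18 mm tall (top 8 mm a cone) on a steel arm 16 mm wide, 8 mm thick, that reaches forward (cabinet -x) from the side wall to 10 mm past the pin. Point: pin axis at the arm's top, where the socket rests; cabinet frame x -86, y +160, z 30 mm
- pintle_left_top (a point): Upper pintle of the left (+y) bay: upright pin 10 mm thick, 18 mm tall (top 8 mm a cone) on a steel arm 16 mm wide, 8 mm thick, that reaches forward (cabinet -x) from the side wall to 10 mm past the pin. Point: pin axis at the arm's top, where the socket rests; cabinet frame x -86, y +160, z 105 mm
- pintle_right_low (a point): Lower pintle of the right (-y) bay: upright pin 10 mm thick, 18 mm tall (top 8 mm a cone) on a steel arm 16 mm wide, 8 mm thick, that reaches forward (cabinet -x) from the side wall to 10 mm past the pin. Point: pin axis at the arm's top, where the socket rests; cabinet frame x -86, y -160, z 30 mm
- pintle_right_top (a point): Upper pintle of the right (-y) bay: upright pin 10 mm thick, 18 mm tall (top 8 mm a cone) on a steel arm 16 mm wide, 8 mm thick, that reaches forward (cabinet -x) from the side wall to 10 mm past the pin. Point: pin axis at the arm's top, where the socket rests; cabinet frame x -86, y -160, z 105 mm
- door: Loose plywood leaf, 0.16 to 0.27 kg: panel 132 (own x) x 10 (y) x 116 mm (z), front and back alike, ring sockets off its +x edge, -x end free. Origin: middle of the panel's bottom edge, 12 mm above the table when seated. Yaw in the cabinet frame: 0 standing straight out of the front, +90 deg shut on the left bay, -90 deg on the right. Hung, it swings freely
- socket_low (a point): Lower ring socket of the door, outside 24 mm, bore 13 mm, 16 mm tall, open at both ends. Point: centre of its lower mouth; door frame x +86, y 0, z 18 mm. It fits under the upper pintle's arm only sideways: bring the door in level from the front, 20 to 35 mm above its seated height, then lower it
- socket_top (a point): Upper ring socket, the same; centre of its lower mouth; door frame x +86, y 0, z 93 mm
- tab_top (a point): Middle of the top of the door's grip tab (34 wide in x, 10 thick, rising 42 mm above the panel's top edge); 170 mm above the table when seated; door frame x 0, y 0, z 158 mm
- rack: Dark wooden slotted block, fixed, 100 (x) x 80 (y) x 34 mm; the door stands in its 12 mm wide, 26 mm deep slot (along its x, slot floor 8 mm above the table), sockets towards its +x. Origin: centre of its underside. Lift the door straight up out of it
- pack: Battery pack, 78 x 78 x 65 mm: black tray with four upright dark steel cells, 0.5 kg, standing in one of the two bays. Origin: centre of its underside; the sign of its y in the cabinet frame tells the bay. Leave it
- mug: White ceramic mug, 74 mm across, 85 mm tall, with a handle, standing in the other bay. Origin: centre of its underside. Leave it
- tumbler: Steel tumbler, 72 mm across, 105 mm tall, bystander; origin under its centre
- bottle: Clear water bottle, 70 mm across, 200 mm tall, bystander; origin under its centre
- bowl: Metal bowl, 110 mm across, 45 mm tall, bystander; origin under its centre
- screwdriver: Screwdriver lying along its x, about 200 mm long, bystander; origin under its middle
- tin: Plain tin, 68 mm across, 70 mm tall, bystander; origin under its centre
- soapbox: Small cardboard box 90 x 60 x 35 mm, bystander; origin under its centre
Things that resemble listed ones, but are neither listed nor needed, are in the scene too. Several things have the shape of the door; the one meant has the colours described above.

How it is judged:
On the way:
1. the door hangs on both pintles of the battery bay, swung at least 15 degrees open (((horizontal distance between socket_low and pintle_left_low below 0.005 m and horizontal distance between socket_top and pintle_left_top below 0.005 m and z of socket_low in the frame of pintle_left_low between -0.006 and 0.006 m and z of socket_top in the frame of pintle_left_top between -0.006 and 0.006 m and y of pack in the frame of cabinet above 0 m and angle between the x axis of door and the y axis of cabinet, either way round above 0.26 rad) or (horizontal distance between socket_low and pintle_right_low below 0.005 m and horizontal distance between socket_top and pintle_right_top below 0.005 m and z of socket_low in the frame of pintle_right_low between -0.006 and 0.006 m and z of socket_top in the frame of pintle_right_top between -0.006 and 0.006 m and y of pack in the frame of cabinet below 0 m and angle between the x axis of door and the y axis of cabinet, either way round above 0.26 rad))), for 0.2 s.
At the end, for the whole second after the job is handed in: Both sockets sit down on the two pintles of the bay that holds the battery pack (within 5 mm sideways, 6 mm in height), the door is shut across that bay to within 5 degrees, upright to within 5 degrees and at rest (((horizontal distance between socket_low and pintle_left_low below 0.005 m and horizontal distance between socket_top and pintle_left_top below 0.005 m and z of socket_low in the frame of pintle_left_low between -0.006 and 0.006 m and z of socket_top in the frame of pintle_left_top between -0.006 and 0.006 m and y of pack in the frame of cabinet above 0 m and angle between the x axis of door and the y axis of cabinet, either way round below 0.09 rad and x of door in the frame of cabinet above -0.1 m and y of door in the frame of cabinet between -0.12 and 0.12 m) or (horizontal distance between socket_low and pintle_right_low below 0.005 m and horizontal distance between socket_top and pintle_right_top below 0.005 m and z of socket_low in the frame of pintle_right_low between -0.006 and 0.006 m and z of socket_top in the frame of pintle_right_top between -0.006 and 0.006 m and y of pack in the frame of cabinet below 0 m and angle between the x axis of door and the y axis of cabinet, either way round below 0.09 rad and x of door in the frame of cabinet above -0.1 m and y of door in the frame of cabinet between -0.12 and 0.12 m)) and angle between door's own z axis and vertical below 0.09 rad and linear speed of door below 0.02 m/s); the robot touches nothing.
It fails at once if the battery pack is moved more than 20 mm (distance of pack from where it was at the start of the episode above 0.02 m).
It fails at once if the mug or another bystander is moved more than 30 mm (distance of any of mug, tumbler, bottle, bowl, screwdriver, tin, soapbox from where it was at the start of the episode above 0.03 m).
It fails at once if the door is forced or dropped onto the cabinet (more than 50 N between them) (contact force between door and cabinet above 50 N).
It also fails if it takes over 67 s, if anything falls off the work surface, if the arm or the gripper's body presses on something with over 40 N, if the wrist force passes 120 N, or if a joint passes its speed limit or range.

## Robot

A 6-joint arm with a two-finger parallel gripper is mounted at the origin on the work surface. World frame = base frame: x ahead of the robot, y to its left, z up, the work surface at z = 0. Lengths are in m, angles in rad, forces in N, time in s.
With the tool pointing down it reaches from about 0.35 to 0.875 m from the base axis. Payload 15.5 kg.
Tool frame: the origin (TCP) lies midway between the tips of the shut fingers; the grasp point (between the pads) lies 19 mm behind it; z points along the fingers, y is the line along which they close (so a half turn about z gives the same grasp; the last joint's range is limited). The gripper opens to 85 mm and grips with 20 to 120 N. Pads are 22 mm wide; open, the fingers measure 114 mm over their backs; the gripper's body (76 mm by 85 mm) begins 54 mm behind the grasp point. The pads swing forward as they close: fully open they stand 13 mm farther back than shut.
Start: joints at [-1.206, 0.494, 1.345, -0, 1.302, -0.096], TCP at [0.277, -0.56, 0.231] pointing down, gripper open.
Joint ranges: [-2.91, 2.91], [-0.82, 2.16], [0.22, 2.67], [-1.22, 4.37], [0.12, 2.79], [-3.08, 3.08]. Speed limits (rad/s): [1.89, 1.89, 2.57, 3.01, 3.01, 3.01].

## Interface

Orientations are given as a rotation vector (axis times angle).
In Python, from rig import manip gives the robot as it stands. The module is installed in compiled form; this text tells all that it offers.
- The arm moves only by the tool apply_moves, never from a script. Its argument "steps" is a list of rows, each a list of 3 entries, a list of its own where there are three numbers: the finger opening in mm, from 0 to 85.4, then the shift along the tool's x, y, z scaled (see below), then the turn, a rotation vector about the tool's x, y, z scaled (see below). A call has 1 to 5 rows; each row is the pose to reach, as a shift and turn from the pose commanded when the call began, along the tool's axes at that moment, turning the shorter way round; what a row does not reach only later rows make up. The controller multiplies each number of a shift by 100 cm and each number of a turn by pi rad. A row lasts 1/8 s, in which the tool goes at most 62.5 mm and 10.7 degrees, less where a joint would pass 70% of its speed; a pose out of reach is approached as far as the arm can. A call with a number of a shift or a turn outside -1 to 1 is refused whole. A call with a gripper value outside its range is refused whole. The fingers move at their own pace and stop on an object; the grip force is fixed at half the most. Time passes only in rows, so rows that repeat a pose let the fingers close. It gives the time, the measured TCP pose, the force, the opening and the grip force at its end, in the units of the state.
- manip.state(): the state, without advancing time (a new reading comes with each control period).
- manip.read_camera(name): name is "side" or "top" or "wrist"; returns (picture, depth): 420x560x3 uint8, red, green, blue; 420x560 float32, m along the optical axis (not along the pixel's ray), 0 where there is no reading.
- manip.calibration(name): a dict with "K" (3x3 intrinsics, pixels), "D" ([k1, k2, p1, p2, k3] as OpenCV has them; the pictures are not rectified), "world_from_camera" (4x4, takes a point from camera to world coordinates). Camera axes: x right, y down, z forward; pixel columns grow to the right and rows downward; lengths in m; the calibration is good to about 2 mm. A picture is of the moment at which its call begins: read the wrist's pose just before it. calibration takes no time and is no camera call; for the wrist camera it gives the pose at the moment of the call.
- manip.hand_in(): hands the job in; it is judged then, once.
The state is a dict: "time_s": time; "joint_pos": joint angles; "dq": joint speeds; "joint_torque": joint torques, N m; "tcp_pos": TCP position; "orientation": TCP orientation; "force": force on the tool from outside, world axes, zero at the start; "torque": the same for the moment, N m; "grip_width": opening from 0.0 (shut) to 1.0 (fully open); "gripper_force": force on a finger pad.
Only numpy, scipy, OpenCV 4.12 (cv2) and the standard library are available. Lean on these libraries where they do the work, as an engineer would, in place of code of your own. Each camera call takes 0.05 s, during which the arm holds its last target. There are 200 camera calls.

## Working session

There is one attempt and no reset: what is moved stays moved. The work goes in short steps, Python scripts to look and compute and a tool call to move; the robot and the scene stay as the last step left them, time stands still between calls to the robot, and variables do not carry over. Pictures are saved under pics/ and viewed, at most 10 in all, crops included, and the job is handed in when it is done.

Besides the shell and the picture viewer there is one more tool, called by a JSON object that holds its "method" and its "body". apply_moves: Moves the arm, as the interface text tells. Shifts and turns lie within -1 to 1; 1 stands for 100 cm of shift or pi rad of turn. Its arguments: {"type":"object","properties":{"steps":{"type":"array","items":{"type":"array"}}},"required":["steps"]}

```bash
mkdir -p pics
cat > h.py <<'E'
import numpy as np, cv2
from rig import manip
from scipy.spatial.transform import Rotation as R
def grab(n):
    c=manip.calibration(n); im,d=manip.read_camera(n)
    return im,d,c
def save(n,f,im): cv2.imwrite('pics/'+f,cv2.cvtColor(im,cv2.COLOR_RGB2BGR))
def rays(c,uv):
    K=np.array(c['K']);D=np.array(c['D'],float);T=np.array(c['world_from_camera'])
    p=cv2.undistortPoints(np.array(uv,float).reshape(-1,1,2),K,D).reshape(-1,2)
    r=np.c_[p,np.ones(len(p))]@T[:3,:3].T
    return T[:3,3],r
def plane(c,uv,z):
    o,r=rays(c,uv); return o+r*((z-o[2])/r[:,2])[:,None]
def deproj(c,uv,d):
    o,r=rays(c,uv); return o+r*np.array(d)[:,None]
def cloud(c,d):
    v,u=np.nonzero(d>0); return np.c_[u,v],deproj(c,np.c_[u,v],d[v,u])
E
python3 - <<'E'
from h import *
for n in ['side','top']:
    im,d,c=grab(n); save(n,n+'0.png',im); np.savez(n+'0.npz',im=im,d=d,K=c['K'],D=c['D'],world_from_camera=c['world_from_camera'])
    print(n,np.round(c['world_from_camera'],3).tolist(),(d>0).mean())
s=manip.state();print(s)
E
```

```text
side [[-0.9, -0.322, 0.295, -0.02], [-0.436, 0.679, -0.59, 1.055], [-0.01, -0.66, -0.752, 1.476], [0.0, 0.0, 0.0, 1.0]] 0.9920365646258503
top [[-0.022, -0.995, 0.094, 0.408], [-1.0, 0.022, 0.005, 0.015], [-0.007, -0.094, -0.996, 1.388], [0.0, 0.0, 0.0, 1.0]] 0.9958333333333333
{'time_s': 0.1, 'joint_pos': array([-1.20650165e+00,  4.94136880e-01,  1.34603650e+00,  9.01276088e-06,
        1.30253397e+00, -9.55071754e-02]), 'dq': array([ 0.00025592, -0.00133733, -0.00177262, -0.00128062,  0.00044067,
       -0.00041132]), 'joint_torque': array([ 1.73135468e-03, -8.83591890e+01, -3.84564686e+01, -1.63411996e-04,
        5.20432019e-03,  4.56344424e-05]), 'tcp_pos': array([ 0.27724431, -0.55978873,  0.23076111]), 'orientation': array([-3.05785826e+00, -7.15653795e-01,  2.21008934e-04]), 'force': array([-0.20222107,  0.4202179 ,  0.563702  ]), 'torque': array([ 0.00992514, -0.00669936, -0.00025082]), 'gripper_force': 0.0, 'grip_width': 1.0036568358893725}
```

View pics/top0.png

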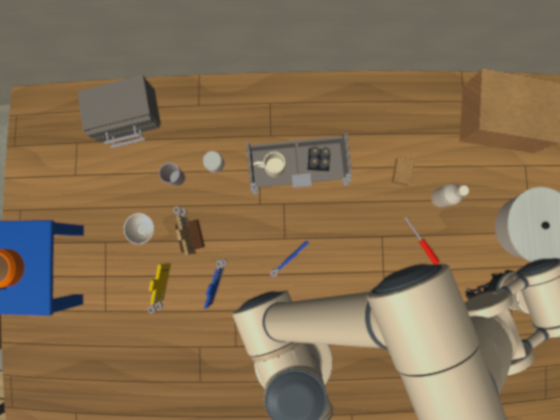

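View pics/side0.png

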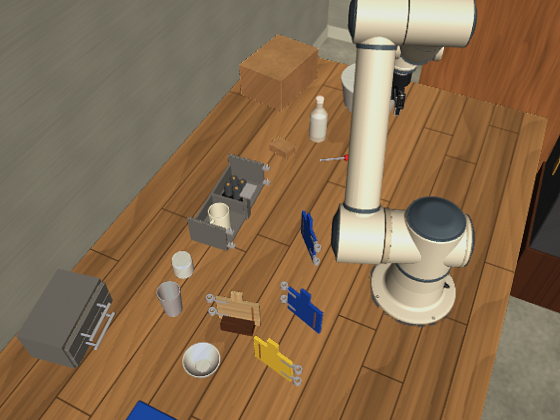

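The top view shows the cabinet around (298,163). The mug is at (274,163) in the left bay and the pack at (319,158) in the right bay. Door-shaped candidates are plywood (185,230) in the dark rack, yellow (158,287), blue (213,285) and blue (290,258). The plywood one fits by colour and rack, so I'll confirm it in a crop.

Run:
```python
from h import *
t=np.load('top0.npz');s=np.load('side0.npz')
a=cv2.resize(t['im'][195:265,150:220],(400,400),interpolation=cv2.INTER_CUBIC)
b=cv2.resize(t['im'][125:200,240:360],(640,400)[::1] and (400,250),interpolation=cv2.INTER_CUBIC)
b=np.vstack([b,np.zeros((150,400,3),np.uint8)])
e=cv2.resize(s['im'][280:340,200:280],(400,300),interpolation=cv2.INTER_CUBIC)
b[150:]=b[150:]
save('', 'crop.png', np.vstack([np.hstack([a,b]),]))
# clouds
for n,q in (('top',t),('side',s)):
    uv,P=cloud(q,q['d']); im=q['im'][uv[:,1],uv[:,0]]
    m=(P[:,2]>.03)&(P[:,2]<.25)
    print(n,'table z',np.median(P[(abs(P[:,2])<.03)&(P[:,0]>0.3)&(P[:,0]<.8),2]))
    np.savez(n+'c.npz',uv=uv[m],P=P[m],im=im[m])
    w=lambda x0,x1,y0,y1:m&(P[:,0]>x0)&(P[:,0]<x1)&(P[:,1]>y0)&(P[:,1]<y1)
    c0=plane(q,[(190,232)] if n=='top' else [(238,308)],.1)[0]; print('door approx',c0)
    k=w(c0[0]-.12,c0[0]+.12,c0[1]-.1,c0[1]+.1)
    for z0,z1 in((.03,.05),(.10,.13),(.13,.15),(.15,.17),(.17,.2)):
        kk=k&(P[:,2]>z0)&(P[:,2]<z1)
        if kk.sum()>3:
            X=P[kk,:2];r=cv2.minAreaRect(X.astype(np.float32)*1000);print(z0,kk.sum(),X.mean(0).round(4),np.round(r[0],1),np.round(r[1],1),round(r[2],1))
```

```text
top table z -0.0008903768565732273
door approx [0.45935219 0.33278769 0.1       ]
0.03 357 [0.4551 0.3452] [444.3 333.2] [204.3 197.6] 0.2
0.1 250 [0.4506 0.3491] [443.2 332.6] [197.1 204.3] 89.2
0.13 17 [0.4514 0.35  ] [450.2 349.3] [35.   8.6] 0.1
0.15 45 [0.4498 0.3526] [450.4 354.1] [33.2 10.8] 13.0
side table z 0.0012586418989390946
door approx [0.44254362 0.36429083 0.1       ]
0.03 498 [0.4481 0.3763] [423.8 371.6] [ 93.1 232. ] 74.7
0.1 398 [0.4454 0.3719] [424.2 371.8] [ 92.1 231.4] 74.0
0.13 57 [0.4462 0.359 ] [448.8 360.5] [120.5  10.1] 14.1
0.15 65 [0.4478 0.3571] [447.9 355.4] [32.8 14. ] 18.0
0.17 5 [0.4453 0.3563] [447.3 357.1] [17.3  8.1] 17.9
```

View pics/crop.png

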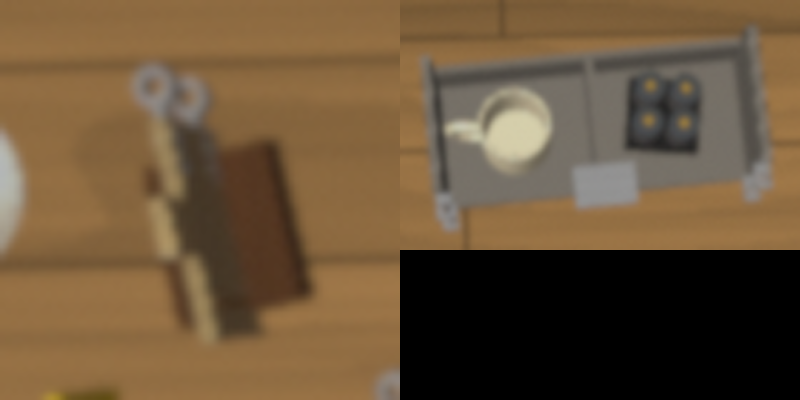

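Crop confirms it: a tan plywood leaf with grey ring sockets at top (180–187,211), standing in the dark brown rack. The pack (four dark cells) is in the right (-y) bay and the mug in the left.

Run:
```python
from h import *
t=np.load('top0.npz');s=np.load('side0.npz')
for n,q in (('top',t),('side',s)):
    uv,P=cloud(q,q['d'])
    k=(P[:,0]>.5)&(P[:,0]<.8)&(P[:,1]>-.22)&(P[:,1]<.25)
    for z0,z1,a in((.136,.15,0),(.105,.125,1)):
        kk=k&(P[:,2]>z0)&(P[:,2]<z1)
        X=P[kk];
        if not a: r=cv2.minAreaRect(X[:,:2].astype(np.float32)*1000);print(n,'keeper',kk.sum(),X.mean(0),r)
        else:
            ym=.02
            for sg in(1,-1):
                Y=X[(X[:,1]-ym)*sg>.11]; r=cv2.minAreaRect(Y[:,:2].astype(np.float32)*1000);print(n,'wall',sg,len(Y),Y.mean(0),r)
    kk=k&(P[:,2]>.055)&(P[:,2]<.08)
    r=cv2.minAreaRect(P[kk,:2].astype(np.float32)*1000);print('mid',r)
print(np.round(manip.calibration('wrist')['world_from_camera'],3).tolist(), np.array(manip.calibration('wrist')['K']).round(0).tolist())
st=manip.state();print(R.from_rotvec(st['orientation']).as_matrix().round(3))
```

```text
top keeper 216 [ 0.6186066  -0.03930888  0.14105463] ((618.7177124023438, -38.80256652832031), (40.73747634887695, 59.479103088378906), 4.390883922576904)
top wall 1 81 [0.70591668 0.13468605 0.11397739] ((693.195068359375, 132.6014404296875), (126.59197235107422, 10.229157447814941), 4.477794170379639)
top wall -1 155 [ 0.70180738 -0.19729779  0.11272633] ((700.5565185546875, -197.6223907470703), (160.787841796875, 17.572444915771484), 0.9204656481742859)
mid ((701.721923828125, 28.118804931640625), (135.7926788330078, 443.75384521484375), 4.678880214691162)
side keeper 164 [ 0.61537465 -0.035941    0.1433373 ] ((615.9603881835938, -37.11632537841797), (41.87760543823242, 66.56365203857422), 8.65933609008789)
side wall 1 142 [0.69463395 0.13648734 0.11418561] ((677.8941650390625, 137.62820434570312), (161.75318908691406, 15.528228759765625), 0.7500282526016235)
side wall -1 173 [ 0.69967885 -0.19420756  0.11297132] ((697.3991088867188, -194.84214782714844), (169.3610076904297, 24.186561584472656), 2.302591323852539)
mid ((689.8854370117188, 23.276275634765625), (156.01531982421875, 450.6377258300781), 5.022597312927246)
[[0.444, -0.859, -0.253, 0.341], [-0.896, -0.427, -0.125, -0.528], [-0.001, 0.282, -0.959, 0.373], [0.0, 0.0, 0.0, 1.0]] [[315.0, 0.0, 285.0], [0.0, 315.0, 209.0], [0.0, 0.0, 1.0]]
[[ 0.896  0.444 -0.   ]
 [ 0.444 -0.896  0.001]
 [ 0.    -0.001 -1.   ]]
```

{"method": "apply_moves", "body": {"steps": [[85,[0,0,-0.05],[0,0,0]],[85,[0.395,-0.206,-0.1],[0,0,0.122]],[85,[0.395,-0.206,-0.1],[0,0,0.122]],[85,[0.395,-0.206,-0.1],[0,0,0.122]],[85,[0.395,-0.206,-0.1],[0,0,0.122]]]}}

```text
time_s: 0.72
tcp_pos: [0.4206, -0.3634, 0.3084]
orientation: [-3.139, -0.119, 0.0]
force: [1.2, -0.2, 0.0]
grip_width: 0.992
gripper_force: 0.0
```

```bash
cat >> h.py <<'E'
def togo(p,psi):
    "shift/turn in move units to a tool-down pose at p with tool x at yaw psi deg"
    s=manip.state(); M=R.from_rotvec(s['orientation']).as_matrix()
    a=np.radians(psi); T=np.array([[np.cos(a),np.sin(a),0],[np.sin(a),-np.cos(a),0],[0,0,-1]])
    print('t',round(s['time_s'],2),'tcp',s['tcp_pos'].round(4),'psi',np.degrees(np.arctan2(M[1,0],M[0,0])).round(2),'F',s['force'].round(1),'w',round(s['grip_width'],3),'gf',round(s['gripper_force'],1))
    print('shift',(M.T@(np.array(p)-s['tcp_pos'])).round(4),'turn',(R.from_matrix(M.T@T).as_rotvec()/np.pi).round(4))
E
python3 -c "
from h import *
togo([.54,-.2,.33],4.4)"
```

```text
t 0.72 tcp [ 0.4206 -0.3634  0.3084] psi 4.33 F [ 1.2 -0.2  0. ] w 0.992 gf 0.0
shift [ 0.1314 -0.1539 -0.0215] turn [-0.0001  0.0001 -0.0004]
```

{"method": "apply_moves", "body": {"steps": [[85,[0.131,-0.154,-0.022],[0,0,0]],[85,[0.131,-0.154,-0.022],[0,0,0]],[85,[0.131,-0.154,-0.022],[0,0,0]],[85,[0.131,-0.154,-0.022],[0,0,0]],[85,[0.131,-0.154,-0.022],[0,0,0]]]}}

```text
time_s: 1.35
tcp_pos: [0.5389, -0.201, 0.3301]
orientation: [-3.139, -0.123, 0.001]
force: [-0.4, -0.6, -0.3]
grip_width: 0.994
gripper_force: 0.0
```

Run:
```python
from h import *
togo([.45,.355,.25],15)
im,d,c=grab('wrist'); save('','w1.png',im); np.savez('w1.npz',im=im,d=d,K=c['K'],D=c['D'],world_from_camera=c['world_from_camera'])
uv,P=cloud(c,d)
k=(P[:,0]>.5)&(P[:,0]<.8)&(P[:,1]>-.25)&(P[:,1]<.25)
for z0,z1,nm in((.136,.15,'keeper'),(.113,.13,'pin'),(.1,.111,'arm'),(.108,.12,'wall')):
    kk=k&(P[:,2]>z0)&(P[:,2]<z1)
    if nm in('pin','arm'): kk&=(P[:,0]<.65)&(P[:,1]<-.16)
    if nm=='wall': kk&=(P[:,0]>.66)&(P[:,1]<-.15)
    if kk.sum()>3: print(nm,kk.sum(),P[kk].mean(0).round(4),cv2.minAreaRect(P[kk,:2].astype(np.float32)*1000), uv[kk].mean(0))
```

```text
t 1.35 tcp [ 0.5389 -0.201   0.3301] psi 4.48 F [-0.4 -0.6 -0.3] w 0.994 gf 0.0
shift [-0.0451 -0.5612  0.0802] turn [-0.      0.0002 -0.0584]
keeper 2679 [ 0.6167 -0.0389  0.1413] ((616.3634033203125, -38.10550308227539), (39.372066497802734, 61.1739616394043), 4.5939531326293945) [127.85031728  95.8798059 ]
pin 153 [ 0.6355 -0.1995  0.1164] ((634.7140502929688, -199.61854553222656), (10.23825740814209, 30.70010757446289), 82.11306762695312) [290.75816993  91.33986928]
arm 313 [ 0.6281 -0.1974  0.1048] ((627.6304321289062, -198.34974670410156), (25.99413299560547, 17.411632537841797), 4.318856239318848) [288.09265176  99.07348243]
wall 665 [ 0.6912 -0.1977  0.1144] ((690.3749389648438, -197.86154174804688), (61.387001037597656, 9.425271987915039), 4.744945049285889) [293.48721805  32.86015038]
```

View pics/w1.png

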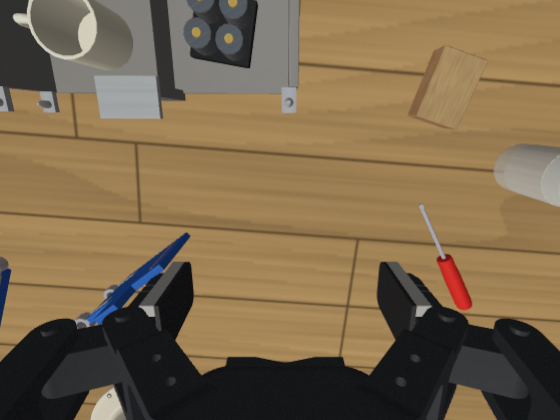

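The wrist view shows the right upper pintle, a pin on its arm, at about (289,100). The keeper is at (128,97) and the pack cells at (218,25). Next I go to the door.

{"method": "apply_moves", "body": {"steps": [[85,[-0.045,-0.561,0.02],[0,0,-0.058]],[85,[-0.045,-0.561,0.02],[0,0,-0.058]],[85,[-0.045,-0.561,0.02],[0,0,-0.058]],[85,[-0.045,-0.561,0.02],[0,0,-0.058]],[85,[-0.045,-0.561,0.02],[0,0,-0.058]]]}}

```text
time_s: 2.02
tcp_pos: [0.4894, 0.107, 0.3192]
orientation: [3.115, 0.401, -0.0]
force: [0.5, 0.9, 0.0]
grip_width: 1.0
gripper_force: 0.0
```

```bash
python3 -c "
from h import *
togo([.45,.355,.30],15)"
```

```text
t 2.02 tcp [0.4894 0.107  0.3192] psi 14.69 F [0.5 0.9 0. ] w 1.0 gf 0.0
shift [ 0.0248 -0.2499  0.0191] turn [ 0.0001  0.     -0.0017]
```

{"method": "apply_moves", "body": {"steps": [[85,[0.025,-0.25,0.02],[0,0,0]],[85,[0.025,-0.25,0.02],[0,0,0]],[85,[0.025,-0.25,0.02],[0,0,0]],[85,[0.025,-0.25,0.02],[0,0,0]],[85,[0.025,-0.25,0.02],[0,0,0]]]}}

```text
time_s: 2.65
tcp_pos: [0.4497, 0.3567, 0.2983]
orientation: [3.115, 0.409, -0.002]
force: [0.9, -0.5, 0.1]
grip_width: 0.993
gripper_force: 0.0
```

Run:
```python
from h import *
togo([.45,.355,.25],15)
im,d,c=grab('wrist'); save('','w2.png',im)
uv,P=cloud(c,d)
k=(abs(P[:,0]-.47)<.15)&(abs(P[:,1]-.36)<.07)
for z0,z1,nm in((.155,.175,'tab'),(.115,.13,'panel'),(.1,.13,'p+sock')):
    kk=k&(P[:,2]>z0)&(P[:,2]<z1)
    if kk.sum()>3: print(nm,kk.sum(),P[kk].mean(0).round(4),np.median(P[kk,2]),cv2.minAreaRect(P[kk,:2].astype(np.float32)*1000), uv[kk].mean(0))
```

```text
t 2.65 tcp [0.4497 0.3567 0.2983] psi 14.95 F [ 0.9 -0.5  0.1] w 0.993 gf 0.0
shift [-0.0001  0.0017  0.0483] turn [ 0.      0.0004 -0.0003]
tab 425 [0.4489 0.3556 0.1653] 0.16562435247606844 ((447.4472961425781, 354.8356018066406), (34.39902114868164, 9.894503593444824), 14.93915843963623) [286.04470588 199.66117647]
panel 1193 [0.479  0.3637 0.1213] 0.12319516001775438 ((434.3227844238281, 367.34002685546875), (83.01480102539062, 207.32003784179688), 76.64385223388672) [285.97652976 156.7334451 ]
p+sock 1285 [0.4778 0.3652 0.1206] 0.12305525741434331 ((432.8872985839844, 367.7025451660156), (83.11576843261719, 211.00938415527344), 76.60023498535156) [284.44669261 157.25058366]
```

View pics/w2.png

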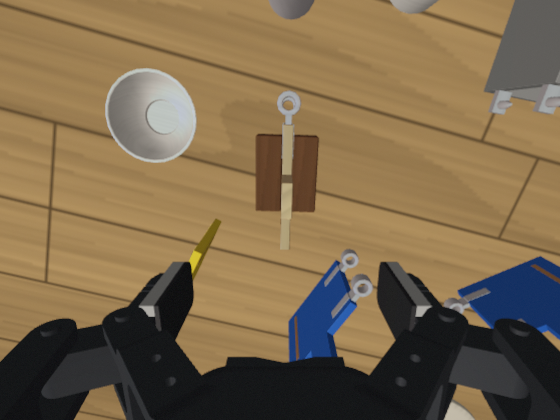

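The view shows the tab centred at (286,200) and the top ring at (289,103), aligned with the tool. Descend and grip.

{"method": "apply_moves", "body": {"steps": [[50,[-0.002,0.001,0.06],[0,0,0]],[50,[-0.002,0.001,0.12],[0,0,0]],[50,[-0.002,0.001,0.167],[0,0,0]],[50,[-0.002,0.001,0.167],[0,0,0]],[50,[-0.002,0.001,0.167],[0,0,0]]]}}

```text
time_s: 3.32
tcp_pos: [0.45, 0.3529, 0.1342]
orientation: [-3.115, -0.403, -0.003]
force: [-0.4, -0.5, 0.3]
grip_width: 0.582
gripper_force: 0.0
```

{"method": "apply_moves", "body": {"steps": [[0,[0,0,0],[0,0,0]],[0,[0,0,0],[0,0,0]],[0,[0,0,0],[0,0,0]],[0,[0,0,0],[0,0,0]],[0,[0,0,0],[0,0,0]]]}}

```text
time_s: 3.95
tcp_pos: [0.449, 0.3542, 0.1337]
orientation: [-3.114, -0.405, -0.003]
force: [-2.8, 1.3, 11.5]
grip_width: 0.106
gripper_force: 59.0
```

{"method": "apply_moves", "body": {"steps": [[0,[0,0,-0.015],[0,0,0]],[0,[0,0,-0.05],[0,0,0]],[0,[0,0,-0.1],[0,0,0]],[0,[0,0,-0.15],[0,0,0]],[0,[0,0,-0.18],[0,0,0]]]}}

```text
time_s: 4.58
tcp_pos: [0.4487, 0.3536, 0.3161]
orientation: [-3.114, -0.406, -0.005]
force: [0.6, 0.4, -2.8]
grip_width: 0.106
gripper_force: 59.2
```

Run:
```python
from h import *
togo([.47,-.21,.32],4.5)
im,d,c=grab('wrist'); save('','w3.png',im)
```

```text
t 4.58 tcp [0.4487 0.3536 0.3161] psi 14.84 F [ 0.6  0.4 -2.8] w 0.106 gf 59.2
shift [-0.1238  0.5502 -0.0047] turn [-0.0003 -0.001   0.0574]
```

View pics/w3.png

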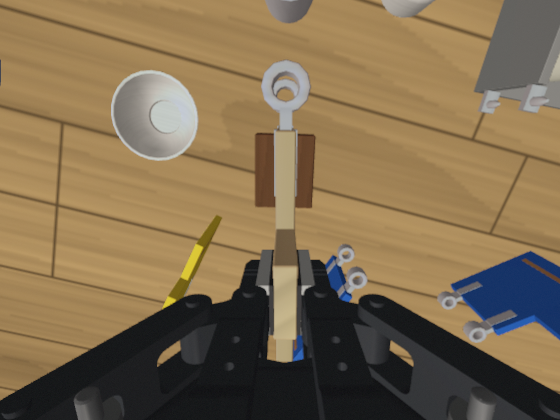

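The door is held straight, with the top ring at (286,87) and the lower ring visible through it. Moving to staging.

{"method": "apply_moves", "body": {"steps": [[0,[-0.124,0.55,-0.005],[0,0,0.057]],[0,[-0.124,0.55,-0.005],[0,0,0.057]],[0,[-0.124,0.55,-0.005],[0,0,0.057]],[0,[-0.124,0.55,-0.005],[0,0,0.057]],[0,[-0.124,0.55,-0.005],[0,0,0.057]]]}}

```text
time_s: 5.25
tcp_pos: [0.4596, 0.0393, 0.3159]
orientation: [3.139, 0.126, 0.001]
force: [1.6, 0.0, -1.6]
grip_width: 0.108
gripper_force: 59.8
```

```bash
python3 -c "
from h import *
togo([.475,-.21,.32],4.5)"
```

```text
t 5.25 tcp [0.4596 0.0393 0.3159] psi 4.59 F [ 1.6  0.  -1.6] w 0.108 gf 59.8
shift [-0.0046  0.2497 -0.004 ] turn [ 0.0001 -0.0003  0.0005]
```

{"method": "apply_moves", "body": {"steps": [[0,[-0.005,0.25,-0.004],[0,0,0]],[0,[-0.005,0.25,-0.004],[0,0,0]],[0,[-0.005,0.25,-0.004],[0,0,0]],[0,[-0.005,0.25,-0.004],[0,0,0]],[0,[-0.005,0.25,-0.004],[0,0,0]]]}}

```text
time_s: 5.88
tcp_pos: [0.4747, -0.2122, 0.3195]
orientation: [3.138, 0.118, 0.0]
force: [-0.7, 0.9, -1.6]
grip_width: 0.107
gripper_force: 60.2
```

{"method": "apply_moves", "body": {"steps": [[0,[0,0,0.06],[0,0,0]],[0,[0,0,0.12],[0,0,0]],[0,[0,0,0.152],[0,0,0]],[0,[0,0,0.152],[0,0,0]],[0,[0,0,0.152],[0,0,0]]]}}

```text
time_s: 6.5
tcp_pos: [0.4758, -0.2084, 0.1687]
orientation: [3.138, 0.126, 0.002]
force: [-0.3, -0.5, -1.1]
grip_width: 0.104
gripper_force: 60.1
```

Run:
```python
from h import *
togo([.54,-.205,.168],4.5)
im,d,c=grab('wrist'); save('','w4.png',cv2.resize(im[:300,150:450],(600,600),interpolation=cv2.INTER_CUBIC)); np.savez('w4.npz',im=im,d=d,K=c['K'],D=c['D'],world_from_camera=c['world_from_camera'])
```

```text
t 6.5 tcp [ 0.4758 -0.2084  0.1687] psi 4.59 F [-0.3 -0.5 -1.1] w 0.104 gf 60.1
shift [0.0643 0.0017 0.0008] turn [ 0.0003 -0.0005  0.0005]
```

View pics/w4.png

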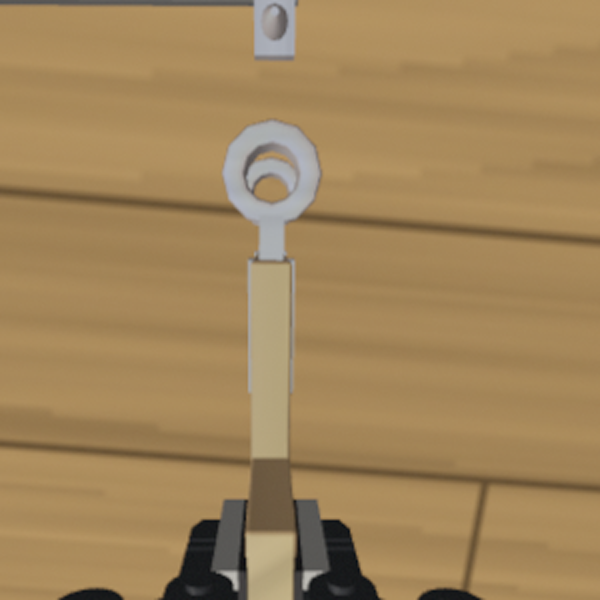

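The enlarged wrist view shows the top ring at about (286,86) and the pintle at about (287,10), nearly in line. I'll measure both.

```bash
cat > m.py <<'E'
from h import *
def meas(c,im,d,zr,zarm=.105,guess=(.6265,-.198)):
    uv,P=cloud(c,d)
    s=manip.state();M=R.from_rotvec(s['orientation']).as_matrix();t=s['tcp_pos']
    L=(P-t)@M  # tool coords
    def show(nm,k):
        if k.sum()<5: print(nm,'few',k.sum());return
        r=cv2.minAreaRect(P[k,:2].astype(np.float32)*1000)
        print(nm,k.sum(),'zmed',np.median(P[k,2]).round(4),'tool mean',L[k].mean(0).round(4),'tool x %.4f..%.4f y %.4f..%.4f'%(*np.percentile(L[k,0],[1,99]),*np.percentile(L[k,1],[1,99])),'mid',(np.percentile(L[k,:2],[1,99],axis=0).mean(0)).round(4),'W',P[k].mean(0).round(4))
    show('ring',(L[:,0]>.074)&(L[:,0]<.1)&(abs(L[:,1])<.018)&(abs(P[:,2]-zr)<.005))
    g=np.hypot(P[:,0]-guess[0],P[:,1]-guess[1])<.03
    front=(P[:,0]-guess[0])*.997+(P[:,1]-guess[1])*.0785<.012
    show('arm+pin',g&front&(P[:,2]>.1)&(P[:,2]<.128))
    show('pin',g&front&(P[:,2]>.109)&(P[:,2]<.126))
    show('paneltop',(L[:,0]>.03)&(L[:,0]<.06)&(abs(L[:,1])<.015)&(abs(L[:,2]-.01)<.006))
E
python3 - <<'E'
from m import *
q=np.load('w4.npz')
s=manip.state()
meas(q,q['im'],q['d'],s['tcp_pos'][2]-.017)
for nm,uv,z in(('ring',(286,86),s['tcp_pos'][2]-.017),('pin tip',(287,10.5),.119),('armend',(287,28.5),.105),('rin lower ring',(286,94.5),.05)):
    p=plane(q,[uv],z)[0]; M=R.from_rotvec(s['orientation']).as_matrix(); print(nm,p.round(4),((p-s['tcp_pos'])@M).round(4))
E
```

```text
ring 1446 zmed 0.1513 tool mean [ 0.0852 -0.0003  0.0179] tool x 0.0740..0.0959 y -0.0113..0.0107 mid [ 0.085  -0.0003] W [ 0.5609 -0.2016  0.1513]
arm+pin few 0
pin few 0
paneltop 1250 zmed 0.1587 tool mean [ 0.0455 -0.0004  0.0104] tool x 0.0305..0.0599 y -0.0053..0.0045 mid [ 0.0452 -0.0004] W [ 0.5213 -0.2046  0.1586]
ring [ 0.5605 -0.202   0.1519] [0.0848 0.0001 0.0172]
pin tip [ 0.6012 -0.1994  0.119 ] [0.1255 0.0007 0.0502]
armend [ 0.5959 -0.1999  0.105 ] [0.1202 0.0008 0.0642]
rin lower ring [ 0.5633 -0.2023  0.05  ] [0.0873 0.0005 0.1191]
```

{"method": "apply_moves", "body": {"steps": [[0,[0.02,0.001,0.0],[0,0,0]],[0,[0.045,0.001,0.0],[0,0,0]],[0,[0.045,0.001,0.0],[0,0,0]],[0,[0.045,0.001,0],[0,0,0]]]}}

```text
time_s: 7.05
tcp_pos: [0.5198, -0.2058, 0.168]
orientation: [3.139, 0.126, 0.001]
force: [0.2, -0.4, -2.4]
grip_width: 0.107
gripper_force: 60.2
```

```bash
cat >> m.py <<'E'
def look(f):
    im,d,c=grab('wrist'); s=manip.state()
    save('',f,cv2.resize(im[:200,210:360],(600,800)[::1],interpolation=cv2.INTER_CUBIC)[:600])
    np.savez(f[:-4]+'.npz',im=im,d=d,K=c['K'],D=c['D'],world_from_camera=c['world_from_camera'])
    togo([.54,-.205,.168],4.5); meas(c,im,d,s['tcp_pos'][2]-.017)
    return c,im,d
E
python3 - <<'E'
from m import *
c,im,d=look('w5.png')
uv,P=cloud(c,d);s=manip.state();M=R.from_rotvec(s['orientation']).as_matrix();L=(P-s['tcp_pos'])@M
k=(abs(P[:,0]-.625)<.03)&(abs(P[:,1]+.198)<.015)&(P[:,2]>.02)&(P[:,2]<.053)
print('lower',k.sum(),L[k].mean(0),np.percentile(L[k],[1,99],axis=0))
E
```

```text
t 7.1 tcp [ 0.5196 -0.2058  0.1678] psi 4.56 F [-0.1  0.1 -2.3] w 0.106 gf 60.2
shift [ 0.0204  0.0008 -0.0002] turn [ 0.0001 -0.0001  0.0004]
ring 1460 zmed 0.1505 tool mean [ 0.0856 -0.      0.0174] tool x 0.0745..0.0964 y -0.0110..0.0109 mid [ 0.0854 -0.0001] W [ 0.6049 -0.199   0.1505]
arm+pin 793 zmed 0.105 tool mean [0.1106 0.0005 0.0591] tool x 0.1023..0.1190 y -0.0072..0.0082 mid [0.1107 0.0005] W [ 0.6299 -0.1975  0.1087]
pin 235 zmed 0.1185 tool mean [0.1055 0.0004 0.0494] tool x 0.1022..0.1103 y -0.0041..0.0050 mid [0.1063 0.0005] W [ 0.6248 -0.1978  0.1185]
paneltop 1250 zmed 0.1578 tool mean [ 0.0455 -0.0002  0.01  ] tool x 0.0303..0.0598 y -0.0051..0.0047 mid [ 0.0451 -0.0002] W [ 0.5649 -0.2019  0.1578]
lower 44 [0.10164836 0.00031636 0.1338532 ] [[ 0.09914129 -0.00746402  0.12512493]
 [ 0.10282182  0.00792074  0.13894379]]
```

View pics/w5.png

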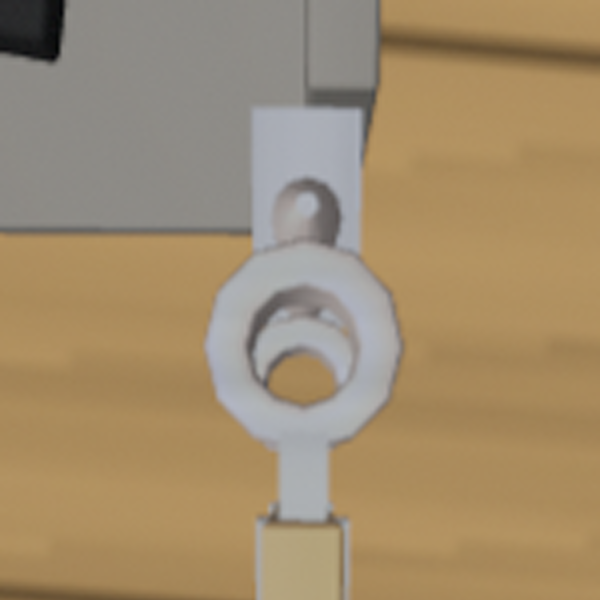

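Run:
```python
from m import *
q=np.load('w5.npz');s=manip.state();M=R.from_rotvec(s['orientation']).as_matrix()
for nm,uv,z in(('tip',(286.7,50.7),.123),('ring',(210+305/4,343/4),.1510)):
    p=plane(q,[uv],z)[0]; print(nm,p.round(4),((p-s['tcp_pos'])@M).round(4))
uv,P=cloud(q,q['d']);L=(P-s['tcp_pos'])@M
k=(abs(P[:,0]-.626)<.012)&(abs(P[:,1]+.198)<.01)&(P[:,2]>.1195)&(P[:,2]<.128);print(k.sum(),L[k].mean(0),P[k,2].max())
k=(abs(P[:,0]-.626)<.012)&(abs(P[:,1]+.198)<.01)&(P[:,2]>.1215)&(P[:,2]<.128);print(k.sum(),L[k].mean(0))
```

```text
tip [ 0.6248 -0.1982  0.123 ] [0.1055 0.0008 0.0448]
ring [ 0.6047 -0.1995  0.151 ] [0.0854 0.0005 0.0168]
86 [0.1055214  0.0003953  0.04648321] 0.12396524706486217
39 [0.1057438  0.00034603 0.04534319]
```

{"method": "apply_moves", "body": {"steps": [[0,[0.01,0.0004,0.0],[0,0,0]],[0,[0.0204,0.0004,0.0],[0,0,0]],[0,[0.0204,0.0004,0.0],[0,0,0]],[0,[0.0204,0.0004,0.006],[0,0,0]],[0,[0.0204,0.0004,0.01],[0,0,0]]]}}

```text
time_s: 7.72
tcp_pos: [0.5399, -0.2044, 0.1565]
orientation: [-3.139, -0.125, 0.001]
force: [0.1, 0.3, -2.0]
grip_width: 0.109
gripper_force: 60.2
```

{"method": "apply_moves", "body": {"steps": [[0,[0,0,0.002],[0,0,0]],[0,[0,0,0.004],[0,0,0]],[0,[0,0,0.006],[0,0,0]],[0,[0,0,0.008],[0,0,0]],[0,[0,0,0.01],[0,0,0]]]}}

```text
time_s: 8.35
tcp_pos: [0.5403, -0.2046, 0.147]
orientation: [3.139, 0.125, 0.0]
force: [-0.3, -0.0, -1.6]
grip_width: 0.106
gripper_force: 60.2
```

Run:
```python
from m import *
c,im,d=look('w6.png')
```

```text
t 8.4 tcp [ 0.5402 -0.2045  0.1468] psi 4.57 F [-0.2 -0.2 -1.6] w 0.109 gf 60.2
shift [-0.0003  0.0005 -0.0212] turn [-0.      0.0001  0.0004]
ring 1447 zmed 0.1295 tool mean [0.0854 0.0001 0.0174] tool x 0.0743..0.0962 y -0.0110..0.0110 mid [0.0852 0.    ] W [ 0.6254 -0.1978  0.1294]
arm+pin 719 zmed 0.1177 tool mean [0.0852 0.0002 0.0305] tool x 0.0606..0.0963 y -0.0078..0.0107 mid [0.0784 0.0014] W [ 0.6252 -0.1979  0.1162]
pin 414 zmed 0.1185 tool mean [0.0854 0.0001 0.0279] tool x 0.0797..0.0917 y -0.0061..0.0062 mid [0.0857 0.    ] W [ 0.6254 -0.1979  0.1188]
paneltop 1242 zmed 0.1368 tool mean [ 0.0454 -0.0002  0.01  ] tool x 0.0304..0.0596 y -0.0050..0.0048 mid [ 0.045  -0.0001] W [ 0.5855 -0.2007  0.1368]
```

View pics/w6.png

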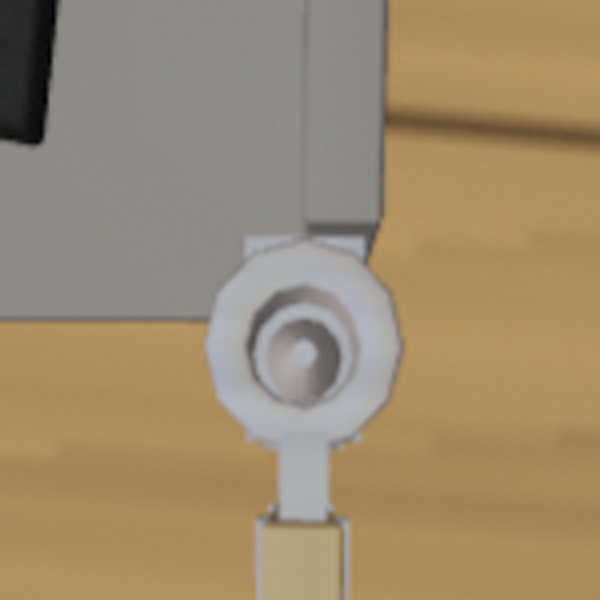

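The pin stands centred in the ring at crop (303,350), with no side force. I'll lower the remaining ~8.5 mm slowly.

{"method": "apply_moves", "body": {"steps": [[0,[0,0,0.0015],[0,0,0]],[0,[0,0,0.003],[0,0,0]],[0,[0,0,0.0045],[0,0,0]],[0,[0,0,0.006],[0,0,0]],[0,[0,0,0.007],[0,0,0]]]}}

```text
time_s: 9.02
tcp_pos: [0.5403, -0.2045, 0.14]
orientation: [-3.139, -0.125, 0.0]
force: [-0.4, -0.6, -0.5]
grip_width: 0.107
gripper_force: 60.2
```

{"method": "apply_moves", "body": {"steps": [[0,[0,0,0.0004],[0,0,0]],[0,[0,0,0.0008],[0,0,0]],[0,[0,0,0.0012],[0,0,0]],[0,[0,0,0.0014],[0,0,0]]]}}

```text
time_s: 9.52
tcp_pos: [0.5403, -0.2046, 0.1387]
orientation: [-3.139, -0.125, -0.0]
force: [0.2, -0.1, -2.1]
grip_width: 0.106
gripper_force: 60.2
```

{"method": "apply_moves", "body": {"steps": [[0,[0,0,0.0003],[0,0,0]],[0,[0,0,0.0006],[0,0,0]],[0,[0,0,0.0009],[0,0,0]],[0,[0,0,0.0009],[0,0,0]]]}}

```text
time_s: 10.02
tcp_pos: [0.5404, -0.2046, 0.1378]
orientation: [3.139, 0.125, 0.0]
force: [0.7, 1.3, -1.4]
grip_width: 0.104
gripper_force: 60.3
```

Run:
```python
from m import *
c,im,d=look('w7.png')
```

```text
t 10.07 tcp [ 0.5403 -0.2046  0.1378] psi 4.56 F [ 0.3  0.3 -0.9] w 0.106 gf 60.3
shift [-0.0004  0.0004 -0.0302] turn [ 0.     -0.      0.0004]
ring 1738 zmed 0.1203 tool mean [ 0.0852 -0.      0.0177] tool x 0.0742..0.0960 y -0.0110..0.0108 mid [ 0.0851 -0.0001] W [ 0.6253 -0.1978  0.1201]
arm+pin 2650 zmed 0.1203 tool mean [ 0.081  -0.      0.0186] tool x 0.0572..0.0970 y -0.0107..0.0108 mid [0.0771 0.    ] W [ 0.6211 -0.1981  0.1193]
pin 2174 zmed 0.1203 tool mean [ 0.0829 -0.      0.0181] tool x 0.0622..0.0959 y -0.0109..0.0108 mid [ 0.0791 -0.0001] W [ 0.623  -0.1979  0.1198]
paneltop 1240 zmed 0.1277 tool mean [ 0.0454 -0.0002  0.0101] tool x 0.0303..0.0596 y -0.0051..0.0047 mid [ 0.0449 -0.0002] W [ 0.5856 -0.2007  0.1277]
```

{"method": "apply_moves", "body": {"steps": [[0,[0,0,0.0005],[0,0,0]],[0,[0,0,0.0008],[0,0,0]],[0,[0,0,0.0008],[0,0,0]]]}}

```text
time_s: 10.45
tcp_pos: [0.5403, -0.2047, 0.1374]
orientation: [3.139, 0.125, 0.0]
force: [-5.1, 0.9, 7.7]
grip_width: 0.105
gripper_force: 61.7
```

{"method": "apply_moves", "body": {"steps": [[40,[0,0,0],[0,0,0]],[40,[0,0,0],[0,0,0]],[40,[0,0,0],[0,0,0]],[40,[0,0,-0.02],[0,0,0]],[40,[0,0,-0.08],[0,0,0]]]}}

```text
time_s: 11.08
tcp_pos: [0.5388, -0.2039, 0.2155]
orientation: [-3.136, -0.125, 0.008]
force: [0.8, -1.0, 1.0]
grip_width: 0.469
gripper_force: 0.0
```

Run:
```python
from m import *
im,d,c=grab('wrist'); s=manip.state(); M=R.from_rotvec(s['orientation']).as_matrix()
togo([.54,-.26,.20],4.5)
uv,P=cloud(c,d)
k=(abs(P[:,0]-.54)<.1)&(abs(P[:,1]+.2)<.06)&(P[:,2]>.123)&(P[:,2]<.133)&(P[:,0]<.603)
print('panel',k.sum(),np.median(P[k,2]),cv2.minAreaRect(P[k,:2].astype(np.float32)*1000))
k=(np.hypot(P[:,0]-.6265,P[:,1]+.198)<.02)&(P[:,2]>.117)&(P[:,2]<.1225)
print('ring',k.sum(),np.median(P[k,2]),P[k].mean(0))
k=(abs(P[:,0]-.54)<.1)&(abs(P[:,1]+.2)<.06)&(P[:,2]>.16)&(P[:,2]<.178); print('tab',k.sum(),P[k].mean(0))
save('','w8.png',im)
```

```text
t 11.12 tcp [ 0.5423 -0.2055  0.2249] psi 4.57 F [ 3.  -1.1 11.5] w 0.47 gf 0.0
shift [-0.0068  0.0541  0.025 ] turn [ 0.0011 -0.0018  0.0004]
panel 1003 0.12618111909099702 ((539.629638671875, -206.41778564453125), (126.16551971435547, 9.95654582977295), 6.03454065322876)
ring 784 0.1206638264512643 [ 0.62206196 -0.1977152   0.12054783]
tab 778 [ 0.53677055 -0.20683865  0.16613164]
```

View pics/w8.png

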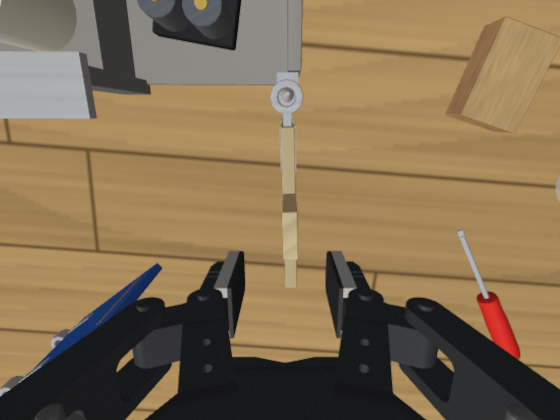

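The door hangs on both pintles at about 6° yaw, with the ring at (286,97) around the pin. Next I close the fingers, move to the door's -y side and go down.

{"method": "apply_moves", "body": {"steps": [[0,[-0.009,0.06,0],[0,0,0]],[0,[-0.009,0.06,0],[0,0,0]],[0,[-0.009,0.06,0.0],[0,0,0]],[0,[-0.009,0.06,0.05],[0,0,0]],[0,[-0.009,0.06,0.1],[0,0,0]]]}}

```text
time_s: 11.75
tcp_pos: [0.5365, -0.2642, 0.1162]
orientation: [3.138, 0.127, 0.002]
force: [1.1, -1.1, -0.6]
grip_width: 0.002
gripper_force: 0.0
```

```bash
cat > n.py <<'E'
from h import *
H=np.array([.6260,-.198]);a=np.radians(4.5);C=np.array([[np.cos(a),-np.sin(a)],[np.sin(a),np.cos(a)]])
def rep(cam='wrist'):
    s=manip.state();im,d,c=grab(cam);uv,P=cloud(c,d);L=(P[:,:2]-H)@C*1000
    print('t',round(s['time_s'],2),'hand cab-rel mm',((s['tcp_pos'][:2]-H)@C*1000).round(1),'z',s['tcp_pos'][2].round(4),'F',s['force'].round(1),'gap',round(s['grip_width'],2))
    r=np.hypot(*L.T);k=(P[:,2]>.123)&(P[:,2]<.1315)&(r>27)&(r<150)
    hsv=cv2.cvtColor(im,cv2.COLOR_RGB2HSV)[uv[:,1],uv[:,0]]
    k&=(hsv[:,1]>60)&(hsv[:,2]>90)
    Q=L[k]
    if len(Q)>20:
        print('door n',len(Q),'z',np.median(P[k,2]).round(4),'open-angle th deg',np.degrees(np.arctan2(np.median(Q[:,1]),-np.median(Q[:,0]))).round(1), cv2.minAreaRect(Q.astype(np.float32)))
E
python3 -c "
from n import *
rep()"
```

```text
t 11.75 hand cab-rel mm [-94.4 -59. ] z 0.1162 F [ 1.1 -1.1 -0.6] gap 0.0
door n 3232 z 0.126 open-angle th deg -2.5 ((-84.84616088867188, -24.705045700073242), (119.08619689941406, 55.22197341918945), 3.0025177001953125)
```

{"method": "apply_moves", "body": {"steps": [[0,[0,-0.02,0],[0,0,0]],[0,[0,-0.035,0],[0,0,0]],[0,[-0.001,-0.046,0],[0,0,0]],[0,[-0.002,-0.055,0],[0,0,0]],[0,[-0.002,-0.0635,0],[0,0,0]]]}}

```text
time_s: 12.42
tcp_pos: [0.5291, -0.2015, 0.1175]
orientation: [3.139, 0.125, 0.001]
force: [0.4, 0.1, -0.3]
grip_width: -0.003
gripper_force: 0.0
```

```bash
python3 -c "
from n import *
rep()"
```

```text
t 12.43 hand cab-rel mm [-96.8   4.1] z 0.1175 F [ 0.4  0.1 -0.3] gap -0.0
door n 2765 z 0.1264 open-angle th deg 26.6 ((-70.04228210449219, 22.43423080444336), (31.628690719604492, 96.43743133544922), 74.17558288574219)
```

{"method": "apply_moves", "body": {"steps": [[0,[0.001,-0.012,0],[0,0,0]],[0,[0.0035,-0.024,0],[0,0,0]],[0,[0.008,-0.036,0],[0,0,0]],[0,[0.014,-0.0475,0],[0,0,0]],[0,[0.022,-0.058,0],[0,0,0]]]}}

```text
time_s: 13.1
tcp_pos: [0.5468, -0.1415, 0.117]
orientation: [-3.139, -0.125, 0.0]
force: [-0.0, -0.2, -0.0]
grip_width: 0.0
gripper_force: 0.0
```

```bash
python3 -c "
from n import *
rep()"
```

```text
t 13.1 hand cab-rel mm [-74.5  62.6] z 0.117 F [-0.  -0.2 -0. ] gap 0.0
door n 4020 z 0.1259 open-angle th deg 57.3 ((-54.449378967285156, 69.83687591552734), (25.71503448486328, 123.44811248779297), 33.26200485229492)
```

{"method": "apply_moves", "body": {"steps": [[0,[0.008,-0.01,0],[0,0,0]],[0,[0.015,-0.016,0],[0,0,0]],[0,[0.0225,-0.021,0],[0,0,0]],[0,[0.03,-0.025,0],[0,0,0]],[0,[0.037,-0.029,0],[0,0,0]]]}}

```text
time_s: 13.78
tcp_pos: [0.5815, -0.1104, 0.1169]
orientation: [3.139, 0.125, 0.0]
force: [0.2, 0.2, -1.2]
grip_width: 0.003
gripper_force: 0.0
```

```bash
python3 -c "
from n import *
rep()"
```

```text
t 13.78 hand cab-rel mm [-37.5  90.9] z 0.1169 F [ 0.2  0.2 -1.2] gap 0.0
door n 3547 z 0.1257 open-angle th deg 79.3 ((-16.90448570251465, 86.60923767089844), (10.71774673461914, 123.23680114746094), 10.837599754333496)
```

{"method": "apply_moves", "body": {"steps": [[0,[0.004,-0.001,0],[0,0,0]],[0,[0.008,-0.002,0],[0,0,0]],[0,[0.012,-0.003,0],[0,0,0]],[0,[0.0155,-0.004,0],[0,0,0]],[0,[0.018,-0.004,0],[0,0,0]]]}}

```text
time_s: 14.45
tcp_pos: [0.5987, -0.105, 0.1169]
orientation: [-3.139, -0.125, 0.0]
force: [0.4, 1.1, 0.4]
grip_width: 0.002
gripper_force: 0.0
```

```bash
python3 -c "
from n import *
rep()"
```

```text
t 14.45 hand cab-rel mm [-19.9  94.8] z 0.1169 F [0.4 1.1 0.4] gap 0.0
door n 3301 z 0.1257 open-angle th deg 89.7 ((-1.686924934387207, 79.82540893554688), (10.70338249206543, 106.32776641845703), 1.0702950954437256)
```

{"method": "apply_moves", "body": {"steps": [[0,[0.001,0,0],[0,0,0]],[0,[0.002,0,0],[0,0,0]],[0,[0.0025,0,0],[0,0,0]],[0,[0.0025,0,0],[0,0,0]]]}}

```text
time_s: 15.0
tcp_pos: [0.601, -0.1049, 0.117]
orientation: [3.139, 0.125, -0.0]
force: [-0.5, 0.9, 0.3]
grip_width: -0.004
gripper_force: 0.0
```

```bash
python3 -c "
from n import *
rep()"
```

```text
t 15.0 hand cab-rel mm [-17.6  94.8] z 0.117 F [-0.5  0.9  0.3] gap -0.0
door n 3313 z 0.1257 open-angle th deg 91.3 ((0.0936894416809082, 79.81864929199219), (106.52033233642578, 10.51131820678711), 89.63922119140625)
```

{"method": "apply_moves", "body": {"steps": [[0,[0.0007,0,0],[0,0,0]],[0,[0.0014,0,0],[0,0,0]],[0,[0.0014,0,0],[0,0,0]]]}}

```text
time_s: 15.42
tcp_pos: [0.6016, -0.1048, 0.1168]
orientation: [-3.139, -0.125, 0.003]
force: [-6.5, -0.7, 1.7]
grip_width: -0.001
gripper_force: 0.0
```

{"method": "apply_moves", "body": {"steps": [[0,[-0.005,0,0],[0,0,0]],[0,[-0.02,0,0],[0,0,0]],[0,[-0.07,0,0],[0,0,0]],[0,[-0.07,0,0],[0,0,0]],[0,[-0.07,0,-0.1],[0,0,0]]]}}

```text
time_s: 16.05
tcp_pos: [0.5306, -0.1099, 0.1772]
orientation: [-3.137, -0.124, 0.01]
force: [1.8, 0.4, 0.2]
grip_width: 0.001
gripper_force: 0.0
```

```bash
python3 -c "
from n import *
rep(); rep()
im,d,c=grab('top');uv,P=cloud(c,d);L=(P[:,:2]-H)@C*1000
k=(P[:,2]>.155)&(P[:,2]<.178)&(np.hypot(*L.T)<150);print('tab top cam',k.sum(),L[k].mean(0),P[k,2].max())
im,d,c=grab('side');uv,P=cloud(c,d);L=(P[:,:2]-H)@C*1000
k=(P[:,2]>.145)&(P[:,2]<.178)&(np.hypot(*L.T)<150);print('tab side cam',k.sum(),L[k].mean(0),P[k,2].max())
"
```

```text
t 16.05 hand cab-rel mm [-88.1  95.3] z 0.1772 F [1.8 0.4 0.2] gap 0.0
door n 1678 z 0.1257 open-angle th deg 85.0 ((-5.567388534545898, 79.28466033935547), (10.62557601928711, 105.57926177978516), 3.7504420280456543)
t 16.1 hand cab-rel mm [-84.   93.8] z 0.1869 F [ 5.  -0.9 11.7] gap 0.0
door n 1441 z 0.1258 open-angle th deg 85.1 ((-5.706862926483154, 79.48333740234375), (10.342110633850098, 105.80696105957031), 4.118329048156738)<string>:5: RuntimeWarning: Mean of empty slice.
  ret = um.true_divide(
Traceback (most recent call last):
ValueError: zero-size array to reduction operation maximum which has no identity
```

{"method": "apply_moves", "body": {"steps": [[0,[0,0,0],[0,0,0]],[0,[0,0,0],[0,0,0]],[0,[0,0,0],[0,0,0]],[0,[0,0,0],[0,0,0]]]}}

```text
time_s: 16.7
tcp_pos: [0.5326, -0.1103, 0.1791]
orientation: [-3.139, -0.125, 0.001]
force: [-0.6, 0.4, 0.2]
grip_width: -0.002
gripper_force: 0.0
```

```bash
python3 -c "
from n import *
rep()"
```

```text
t 16.7 hand cab-rel mm [-86.3  94.7] z 0.1791 F [-0.6  0.4  0.2] gap -0.0
door n 1616 z 0.1257 open-angle th deg 84.9 ((-5.73142671585083, 79.56181335449219), (10.576663970947266, 106.08016967773438), 4.2698211669921875)
```

It rebounded about 4° when I retreated. I'll push again and withdraw slowly.

{"method": "apply_moves", "body": {"steps": [[0,[0,0,0.03],[0,0,0]],[0,[0,0,0.062],[0,0,0]],[0,[0.03,0,0.062],[0,0,0]],[0,[0.052,0,0.062],[0,0,0]],[0,[0.056,0,0.062],[0,0,0]]]}}

```text
time_s: 17.38
tcp_pos: [0.5895, -0.1058, 0.1172]
orientation: [3.139, 0.126, 0.001]
force: [-0.9, -0.6, -0.3]
grip_width: -0.001
gripper_force: 0.0
```

{"method": "apply_moves", "body": {"steps": [[0,[0.003,0,0],[0,0,0]],[0,[0.006,0,0],[0,0,0]],[0,[0.009,0,0],[0,0,0]],[0,[0.011,0,0],[0,0,0]],[0,[0.012,0,0],[0,0,0]]]}}

```text
time_s: 18.0
tcp_pos: [0.6005, -0.105, 0.1175]
orientation: [-3.139, -0.125, 0.0]
force: [-1.3, -0.3, 0.1]
grip_width: 0.004
gripper_force: 0.0
```

```bash
python3 -c "
from n import *
rep()"
```

```text
t 18.0 hand cab-rel mm [-18.1  94.8] z 0.1175 F [-1.3 -0.3  0.1] gap 0.0
door n 3218 z 0.1257 open-angle th deg 90.8 ((-0.5506367683410645, 79.79627990722656), (10.638126373291016, 106.13902282714844), 0.20343495905399323)
```

{"method": "apply_moves", "body": {"steps": [[0,[0.0003,0,0],[0,0,0]],[0,[0.0006,0,0],[0,0,0]],[0,[0.0006,0,0],[0,0,0]],[0,[0.0006,0,0],[0,0,0]]]}}

```text
time_s: 18.55
tcp_pos: [0.601, -0.1049, 0.1175]
orientation: [-3.139, -0.125, 0.0]
force: [-0.3, -0.0, 0.2]
grip_width: -0.0
gripper_force: 0.0
```

{"method": "apply_moves", "body": {"steps": [[0,[-0.0003,0,0],[0,0,0]],[0,[-0.0007,0,0],[0,0,0]],[0,[-0.0011,0,0],[0,0,0]],[0,[-0.0015,0,0],[0,0,0]],[0,[-0.0025,0,0],[0,0,0]]]}}

```text
time_s: 19.18
tcp_pos: [0.5986, -0.1051, 0.1175]
orientation: [3.139, 0.125, 0.0]
force: [-0.1, -0.6, 0.7]
grip_width: 0.004
gripper_force: 0.0
```

```bash
python3 -c "
from n import *
rep()"
```

```text
t 19.18 hand cab-rel mm [-20.1  94.8] z 0.1175 F [-0.1 -0.6  0.7] gap 0.0
door n 3158 z 0.1257 open-angle th deg 90.0 ((-1.5959811210632324, 79.70387268066406), (10.384296417236328, 106.17333984375), 0.8711504936218262)
```

{"method": "apply_moves", "body": {"steps": [[0,[-0.004,0,0],[0,0,0]],[0,[-0.01,0,0],[0,0,0]],[0,[-0.02,0,0],[0,0,0]],[0,[-0.04,0,0],[0,0,0]],[0,[-0.07,0,0],[0,0,0]]]}}

```text
time_s: 19.85
tcp_pos: [0.528, -0.1107, 0.1175]
orientation: [3.139, 0.125, 0.001]
force: [0.4, 0.1, 0.3]
grip_width: 0.003
gripper_force: 0.0
```

```bash
python3 -c "
from n import *
rep()"
```

```text
t 19.85 hand cab-rel mm [-90.8  94.7] z 0.1175 F [0.4 0.1 0.3] gap 0.0
door n 3734 z 0.1258 open-angle th deg 87.2 ((-40.596622467041016, 78.76309204101562), (86.63092803955078, 106.62828063964844), 1.5954561233520508)
```

{"method": "apply_moves", "body": {"steps": [[0,[0,0,-0.05],[0,0,0]],[0,[0,0,-0.1],[0,0,0]],[0,[0,0,-0.15],[0,0,0]],[0,[0,0,-0.15],[0,0,0]],[0,[0,0,-0.15],[0,0,0]]]}}

```text
time_s: 20.52
tcp_pos: [0.5281, -0.1106, 0.267]
orientation: [-3.139, -0.125, 0.001]
force: [-0.5, 0.5, -0.7]
grip_width: 0.002
gripper_force: 0.0
```

```bash
python3 -c "
from n import *
rep()
im,d,c=grab('wrist');uv,P=cloud(c,d);L=(P-np.r_[H,0])@np.block([[C,np.zeros((2,1))],[np.zeros((1,2)),1]])*1000
m=np.hypot(L[:,0],L[:,1])<175
for nm,z0,z1 in(('tab',160,178),('panel',123,131),('keeper',137,148),('ring',117,122.8)):
    k=m&(L[:,2]>z0)&(L[:,2]<z1)
    if nm=='ring':k&=np.hypot(L[:,0],L[:,1])<20
    if nm=='panel':k&=abs(L[:,0])<30
    if k.sum()>5: print(nm,k.sum(),L[k].mean(0).round(1),cv2.minAreaRect(L[k,:2].astype(np.float32)))
"
```

```text
t 20.52 hand cab-rel mm [-90.7  94.9] z 0.267 F [-0.5  0.5 -0.7] gap 0.0
door n 867 z 0.1257 open-angle th deg 87.7 ((-2.5227608680725098, 78.90206909179688), (10.440963745117188, 104.5884017944336), 1.9443614482879639)
tab 709 [ -2.5  90.2 166.3] ((-2.3565573692321777, 90.16935729980469), (10.279150009155273, 33.439491271972656), 0.920599102973938)
panel 943 [ -2.3  60.2 125.7] ((-2.1706199645996094, 76.95930480957031), (10.881720542907715, 108.69463348388672), 1.266967535018921)
keeper 3141 [  2.5 151.5 141.6] ((1.4798297882080078, 124.06437683105469), (101.73062133789062, 40.79895782470703), 88.5491714477539)
ring 575 [ -0.3   3.8 120.2] ((0.5729210376739502, 4.27332878112793), (25.59713363647461, 23.438512802124023), 52.37070846557617)
```

{"method": "apply_moves", "body": {"steps": [[0,[0,0,0],[0,0,0]],[0,[0,0,0],[0,0,0]],[0,[0,0,0],[0,0,0]],[0,[0,0,0],[0,0,0]],[0,[0,0,0],[0,0,0]]]}}

```text
time_s: 21.25
tcp_pos: [0.5288, -0.1107, 0.2675]
orientation: [-3.139, -0.125, 0.0]
force: [-0.3, 0.1, -0.5]
grip_width: -0.004
gripper_force: 0.0
```

```bash
python3 -c "
from n import *
rep()"
```

```text
t 21.25 hand cab-rel mm [-90.1  94.7] z 0.2675 F [-0.3  0.1 -0.5] gap -0.0
door n 838 z 0.1257 open-angle th deg 87.7 ((-2.6326074600219727, 78.97352600097656), (10.336395263671875, 104.29721069335938), 2.0955400466918945)
```

```bash
python3 -c "
from rig import manip
print(manip.hand_in())"
```

```text
the job is handed in; nothing more can be done
None
```

I hung the plywood door on both pintles of the battery (right) bay and pushed it shut, then handed the job in at about 21 s; no verdict came back. It measured about 2° short of fully closed (limit 5°), so its free end is under the keeper but about 5 mm off the middle post rather than resting on it. It sags slightly, within the sockets' play, and nothing else was touched as far as I could tell.

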